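Scrape the broken tile off the ledge and shut it in the tin

ROBOT

A 7-joint arm with a two-finger parallel gripper is mounted at the origin on the work surface. World frame = base frame: x ahead of the robot, y to its left, z up, the work surface at z = 0. Lengths are in m, angles in rad, forces in N, time in s.
With the tool pointing down it reaches from about 0.425 to 0.875 m from the base axis. Payload 4.7 kg.
Tool frame: the origin (TCP) lies at the very end of the fingers, on their centre line; the grasp point (between the pads) lies 19 mm behind it; z points along the fingers, y is the line along which they close (so a half turn about z gives the same grasp; the last joint's range is limited). The gripper opens to 87 mm and grips with 3 to 60 N. Pads are 19 mm wide; open, the fingers measure 117 mm over their backs; the gripper's body (75 mm by 190 mm) begins 51 mm behind the grasp point.
Start: joints at [-1.096, 0.321, -0.07, 1.45, 0.023, 1.371, -0.057], TCP at [0.289, 0.582, 0.223] pointing down, gripper open.
Joint ranges: [-2.86, 2.86], [-0.3, 2.09], [-1.38, 1.24], [0.06, 2.45], [-1.56, 4.7], [0.09, 2.05], [-2.69, 2.69]. Speed limits (rad/s): [2.57, 2.57, 3.14, 3.14, 3.14, 3.14, 3.14].

INTERFACE

Orientations are given as a rotation vector (axis times angle).
In Python, from bench import ctrl, imaging, ticket gives the robot as it stands.
- The arm moves only by the tool jog_arm, never from a script. Its argument "rows" is text: rows parted by semicolons, each of 7 numbers parted by spaces: the shift along the tool's x, y, z in cm, then the turn, a rotation vector about the tool's x, y, z in rad, then the closure, from -1 (fully open) to 1 (shut), so that 0 is half open. A call has 1 to 5 rows; each row shifts and turns the commanded pose from where the row before left it, along the tool's axes as they then stand; what a row does not reach is not made up. A row lasts 1/8 s, in which the tool goes at most 62.5 mm and 10.7 degrees, less where a joint would pass 70% of its speed; a pose out of reach is approached as far as the arm can. A call with a gripper value outside its range is refused whole. The fingers move at their own pace and stop on an object; "force" is the grip in N (left out, the last holds). Time passes only in rows, so rows that do not move let the fingers close. It gives the time, the measured TCP pose, the force, the opening and the grip force at its end, in the units of the state.
- ctrl.get_state(): the state, without advancing time (a new reading comes with each control period).
- imaging.get_image(name): name is "scene" or "top" or "wrist"; returns a dict with "img" (420x560x3 uint8, blue, green, red), "vertical_fov" (degrees; the focal length in pixels is half the picture's height over the tangent of half this angle, whatever the lens; pixels are square), "cx", "cy" (the principal point, pixels), "origin" and "orientation" of the camera in the world. Camera axes: x right, y down, z forward; pixel columns grow to the right and rows downward; lengths in m; the calibration is good to about 2 mm. A picture is of the moment at which its call begins. There is no depth.
- ticket.close_job(): hands the job in; it is judged then, once.
The state is a dict: "time": time; "joint_positions": joint angles; "qd": joint speeds; "joint_torque": joint torques, N m; "position": TCP position; "tool_rot": TCP orientation; "ft_force": force on the tool from outside, world axes, zero at the start; "torque": the same for the moment, N m; "grip_width": opening from 0.0 (shut) to 1.0 (fully open); "grip_force": force on a finger pad.
Only numpy, scipy, OpenCV 4.12 (cv2) and the standard library are available. Lean on these libraries where they do the work, as an engineer would, in place of code of your own. Each camera call takes 0.05 s, during which the arm holds its last target. There are 200 camera calls.

TASK

A tile has broken on the marble ledge: with the wooden scraper block, wipe all four shards off the ledge into the tin standing against it; they are sharp, so let only the scraper touch them. Then stand the scraper back upright in the middle of its cork mat and let go, and after that close the tin's lid and press it down until the catch clicks and it is fully shut. Leave everything else on the sill where it stands.

Things in the scene. Friction and masses are not known exactly. Their poses are not given: they have to be found in the camera images.
- station: Fixed unit: raised marble-topped ledge with an open aluminium tin against its +y edge. Origin: middle of that shared edge, at sill level (z = 0); z up, +y from ledge across tin. Ledge: x -110..110, y -250..0 mm, flat bare top at z = 90. A steel catch housing 28 x 50 mm, 76 high, is on the tin's -x side.
- tin_mouth (a point): Centre of the tin's mouth, at station x 0, y 66, z 84 mm; fixed. The tin spans 220 mm along station x and 132 mm along y (y 0..132), walls 4 mm, rim at z = 84 (6 mm below the ledge's top), floor about 5 mm thick.
- lid (a joint): Lid angle, rad: 0 = fully shut; starts 1.65 to 1.9 (open, leaning away from the ledge), stop at 2.0. Stiff hinge, stays where left (2 N at the free edge moves it). Below about 0.125 (last 15 mm of edge travel) a hidden spring pawl resists: about 12 N down near the free edge takes it past the click; then push it right home.
- lid_hinge (a point): Middle of the lid's hinge line, on the tin's far rim: station x 0, y 134, z 84 mm. The hinge line runs along the station's x.
- lid_edge (a point): Middle of the lid's free edge, on its outer face, 131 mm from the hinge line; moves with the lid. The lid is a flat aluminium plate 218 mm along the hinge, spanning 3 to 131 mm from the hinge line; its outer face is 6 mm off the hinge line (upwards when shut). When shut it lies level with the ledge's top (z = 90 mm), 3 mm from the ledge.
- scraper: Wooden scraper block with an aluminium-bound foot, 0.24 to 0.39 kg. Origin: centre of its underside; z up, x along its length. Foot 170 (x) x 40 (y) x 35 mm high with upright faces; on it a grip rib 110 (x) x 26 (y) mm from z = 35 to z = 80 (top). It starts standing on the cork mat.
- mat: Cork mat fixed to the sill, 210 (x) x 100 (y) x 4 mm. Origin: centre of its underside, on the sill.
- shard0: Sharp flat shard of broken tile, mustard glaze over terracotta, about 60 x 32 mm, 8 mm thick, 26 g; origin near its centre, on its underside. Starts flat on the marble ledge.
- shard1: Sharp flat shard of broken tile, mustard glaze over terracotta, about 56 x 36 mm, 8 mm thick, 26 g; origin near its centre, on its underside. Starts flat on the marble ledge.
- shard2: Sharp flat shard of broken tile, mustard glaze over terracotta, about 60 x 26 mm, 8 mm thick, 26 g; origin near its centre, on its underside. Starts flat on the marble ledge.
- shard3: Sharp flat shard of broken tile, mustard glaze over terracotta, about 50 x 40 mm, 8 mm thick, 26 g; origin near its centre, on its underside. Starts flat on the marble ledge.
- timer: Bystander: chrome timer with a round plunger top, 84 mm across, 76 mm high; origin under its centre, as for the other bystanders.
- canister: Bystander: smoked glass canister with a wooden knobbed lid, 96 mm across, 164 mm high.
- eggcup0: Bystander: orange melamine egg cup, 52 mm across, 60 mm high.
- eggcup1: Bystander: orange melamine egg cup, 52 mm across, 60 mm high.
- poacher: Bystander: cast aluminium egg poacher cup, 84 mm across, 32 mm high, with a short flat handle reaching 74 mm from its centre along +y.
- mill: Bystander: wooden pepper mill, 56 mm across, 118 mm high.

How it is judged:
On the way, in this order (a step that is already met when the one before it is completed fails the run):
1. all four shards lie in the tin (y of shard0 in the frame of station between 0 and 0.132 m and x of shard0 in the frame of station between -0.11 and 0.11 m and z of each of shard0, shard1, shard2, shard3 in the frame of station below 0.086 m and y of shard1 in the frame of station between 0 and 0.132 m and x of shard1 in the frame of station between -0.11 and 0.11 m and y of shard2 in the frame of station between 0 and 0.132 m and x of shard2 in the frame of station between -0.11 and 0.11 m and y of shard3 in the frame of station between 0 and 0.132 m and x of shard3 in the frame of station between -0.11 and 0.11 m), for 0.2 s.
2. the scraper stands upright on its mat, released (x of scraper in the frame of mat between -0.05 and 0.05 m and y of scraper in the frame of mat between -0.04 and 0.04 m and z of scraper in the frame of mat below 0.012 m and angle between scraper's own z axis and vertical below 0.1 rad and contact force between the fingers and scraper below 0.1 N and linear speed of scraper below 0.02 m/s), for 0.2 s.
3. the lid is pressed past its catch and fully shut (value of joint lid below 0.035 rad), for 0.2 s.
At the end, for the whole second after the job is handed in: All four shards lie inside the tin below its rim, the lid is caught shut (within 0.035 rad, about 4 mm at its edge), and the scraper stands upright (within 0.1 rad), still and released, on its cork mat, its centre within 50 mm (along) and 40 mm (across) of the mat's centre (all of step 1 and all of step 2 and value of joint lid below 0.035 rad); the robot touches nothing.
It fails at once if the robot touches a sharp shard itself (contact force between any of the fingers, the arm and shard0 above 0.5 N or contact force between any of the fingers, the arm and shard1 above 0.5 N or contact force between any of the fingers, the arm and shard2 above 0.5 N or contact force between any of the fingers, the arm and shard3 above 0.5 N).
It fails at once if a bystander is shifted by more than 30 mm or tipped over (distance of any of timer, canister, eggcup1, eggcup0, poacher, mill from where it was at the start of the episode above 0.03 m or angle between any of timer, canister, eggcup1, eggcup0, poacher, mill's own z axis and vertical above 0.4 rad).
It also fails if it takes over 72 s, if anything falls off the work surface, if the arm or the gripper's body presses on something with over 40 N, if the wrist force passes 120 N, or if a joint passes its speed limit or range.

## Working session

There is one attempt and no reset: what is moved stays moved. The work goes in short steps, Python scripts to look and compute and a tool call to move; the robot and the scene stay as the last step left them, time stands still between calls to the robot, and variables do not carry over. Pictures are saved under pics/ and viewed, at most 10 in all, crops included, and the job is handed in when it is done.

Besides the shell and the picture viewer there is one more tool, called by a JSON object that holds its "name" and its "arguments", one argument or row to a line. jog_arm: Moves the arm, as the interface text tells. Its arguments: {"type":"object","properties":{"rows":{"type":"string"},"force":{"type":"number"}},"required":["rows"]}

```bash
mkdir -p pics; ls
cat > h.py <<'E'
import numpy as np, cv2, json
from scipy.spatial.transform import Rotation as R
from bench import ctrl, imaging, ticket
def snap(cam,name):
    d=imaging.get_image(cam); cv2.imwrite(f'pics/{name}.png',d['img'])
    c={k:(v.tolist() if hasattr(v,'tolist') else v) for k,v in d.items() if k!='img'}
    json.dump(c,open(f'pics/{name}.json','w')); return d
def px(name,u,v,z):
    c=json.load(open(f'pics/{name}.json')); f=210/np.tan(np.radians(c['vertical_fov'])/2)
    o=np.array(c['origin']); q=np.array(c['orientation'])
    M=q if q.shape==(3,3) else (R.from_rotvec(q).as_matrix() if q.size==3 else R.from_quat(q).as_matrix())
    r=M@np.array([(u-c['cx'])/f,(v-c['cy'])/f,1]); return o+r*(z-o[2])/r[2]
def proj(name,p):
    c=json.load(open(f'pics/{name}.json')); f=210/np.tan(np.radians(c['vertical_fov'])/2)
    q=np.array(c['orientation']); M=q if q.shape==(3,3) else R.from_rotvec(q).as_matrix()
    a=M.T@(np.array(p)-c['origin']); return a[:2]/a[2]*f+[c['cx'],c['cy']]
E
python3 - <<'E'
from h import *
a=snap('top','t0');b=snap('scene','s0')
print(open('pics/t0.json').read(),open('pics/s0.json').read());print(ctrl.get_state())
E
```

```text
pics
{"vertical_fov": 43.73645191356225, "cx": 282.2763650722409, "cy": 216.66212204822523, "origin": [0.3748001281735444, -0.10379577735258907, 1.3933511556272271], "orientation": [-2.176026617425928, 2.132085222807432, -0.16626293340212994]} {"vertical_fov": 54.469728878527924, "cx": 275.6365965541504, "cy": 204.5674640201463, "origin": [0.8596233059374389, 0.40242636975989143, 0.7850302642075724], "orientation": [-0.7515377967747082, -2.7116804240951597, 0.9561406505068623]}
{'time': 0.1, 'joint_positions': array([-1.09589328,  0.32176353, -0.07011799,  1.45155725,  0.02258764,
        1.37079437, -0.05688248]), 'qd': array([ 0.00088998, -0.00205751, -0.0006507 , -0.00278368,  0.00055286,
        0.00098786, -0.00044458]), 'joint_torque': array([-1.55172097e-04, -4.92575240e+01, -4.05926127e-01, -3.13400066e+01,
       -6.41472358e-02,  3.95046780e-02,  9.04824128e-05]), 'position': array([0.28883353, 0.58174628, 0.22155949]), 'tool_rot': array([-7.17251604e-01, -3.05828234e+00,  2.67631781e-03]), 'ft_force': array([ 0.25299984,  0.75729421, -0.19383378]), 'torque': array([-0.01672678,  0.01657745,  0.07960363]), 'grip_force': 0.0, 'grip_width': 0.9976452359611562}
```

View pics/t0.png

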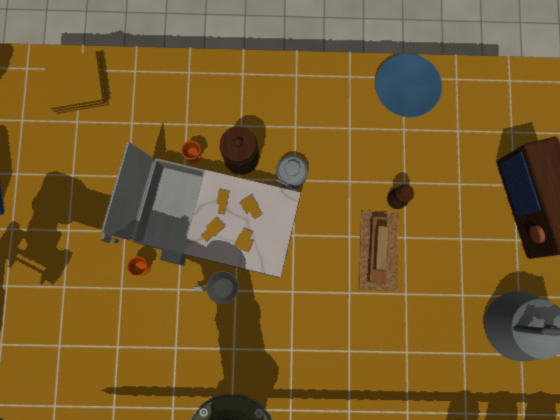

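View pics/s0.png

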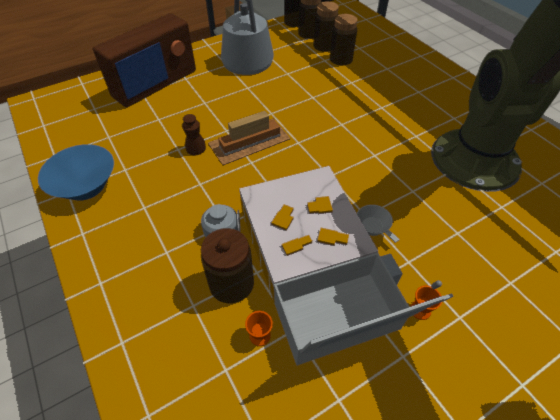

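Run:
```python
from h import *
a=cv2.imread('pics/t0.png')
A=cv2.resize(a[135:285,100:300],None,fx=4,fy=4,interpolation=cv2.INTER_CUBIC);cv2.imwrite('pics/c0.png',A)
b=a[200:300,340:420];b=cv2.resize(b,None,fx=5,fy=5,interpolation=cv2.INTER_CUBIC);cv2.imwrite('pics/c1.png',b)
```

```text
(no output)
```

View pics/c0.png

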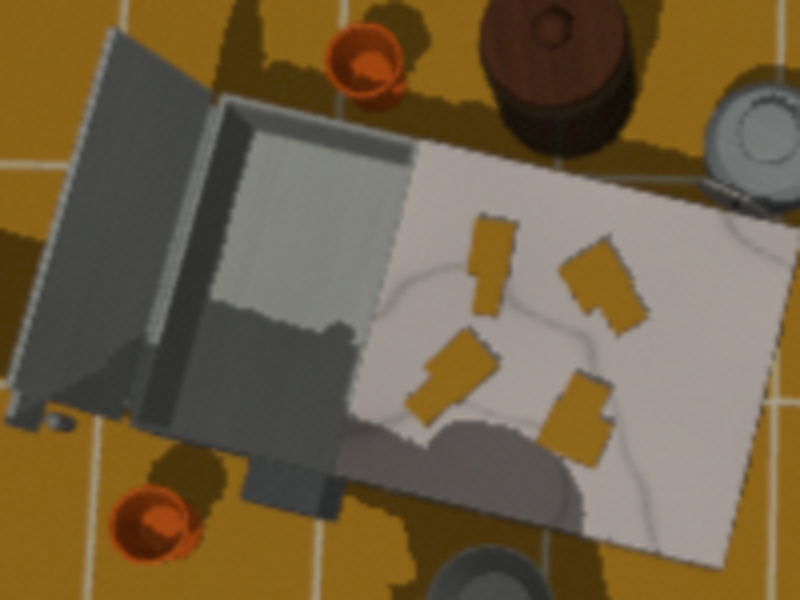

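View pics/c1.png

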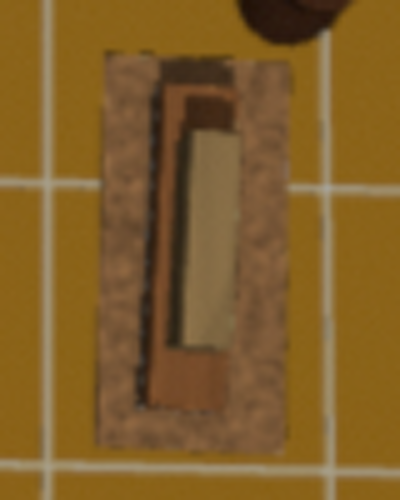

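Run:
```python
from h import *
np.set_printoptions(precision=4,suppress=True)
P=lambda c,z:px('t0',100+c[0]/4,135+c[1]/4,z)[:2]
Q=lambda c,z:px('t0',340+c[0]/5,200+c[1]/5,z)[:2]
L=[P(c,.09) for c in [(415,142),(800,228),(722,570),(338,475)]]
print('ledge',L,[np.linalg.norm(L[i]-L[i-1]) for i in range(4)])
# fit station pose
S=np.array([[.11,0],[.11,-.25],[-.11,-.25],[-.11,0]]);L=np.array(L)
best=None
def fit(S,L):
    a,b=S-S.mean(0),L-L.mean(0);th=np.arctan2((a[:,0]*b[:,1]-a[:,1]*b[:,0]).sum(),(a*b).sum())
    c,s=np.cos(th),np.sin(th);M=np.array([[c,-s],[s,c]]);t=L.mean(0)-M@S.mean(0);return th,M,t,(S@M.T+t-L)
th,M,t,r=fit(S,L);print('station',t,th,r)
inv=lambda p:M.T@(p-t)
sh=[[(478,214),(517,219),(497,317),(472,316)],[(558,268),(608,237),(650,316),(618,335)],[(468,327),(500,365),(428,426),(405,403)],[(580,370),(614,385),(596,468),(537,438)]]
for s in sh: print('shard',[inv(P(c,.098)) for c in s])
m=[Q(c,.004) for c in [(106,53),(292,60),(284,452),(97,448)]]
mt=fit(np.array([[.105,.05],[.105,-.05],[-.105,-.05],[-.105,.05]]),np.array(m));print('mat',mt[2],mt[0],mt[3])
sc=[Q(c,.084) for c in [(192,130),(240,130),(232,350),(182,347)]]
mt=fit(np.array([[.055,.013],[.055,-.013],[-.055,-.013],[-.055,.013]]),np.array(sc));print('rib',mt[2],mt[0],mt[3])
sc=[Q(c,.039) for c in [(165,83),(240,85),(225,410),(150,408)]]
mt=fit(np.array([[.085,.02],[.085,-.02],[-.085,-.02],[-.085,.02]]),np.array(sc));print('foot',mt[2],mt[0],mt[3])
for n,c,z,f in [('mill',(312,0),.1,Q),('eg',(364,62),.06,P),('eg',(150,523),.06,P),('timer',(768,132),.076,P),('can',(553,27),.164,P),('poach',(492,590),.032,P)]: print(n,f(c,z),inv(f(c,z)))
c=[P(k,.15) for k in []]
# lid: top edge corners
o=np.array(json.load(open('pics/t0.json'))['origin'])
for a in (1.65,1.75,1.85,1.95):
    for x in (.109,-.109):
        y=.134-.131*np.cos(a);z=.084+.131*np.sin(a);w=M@[x,y]+t
        print(a,(proj('t0',[*w,z])-[100,135])*4)
print(ctrl.get_state()['time'], R.from_rotvec(ctrl.get_state()['tool_rot']).as_matrix())
```

```text
ledge [array([0.6744, 0.083 ]), array([ 0.6243, -0.1626]), array([ 0.408 , -0.1175]), array([0.4619, 0.1222])] [np.float64(0.2160785994826435), np.float64(0.2506883577717963), np.float64(0.22090494215605724), np.float64(0.2456298145044166)]
station [0.5675 0.1037] -0.20379181801082608 [[ 0.0008 -0.0016]
 [ 0.0003 -0.0008]
 [ 0.0011 -0.0014]
 [-0.0022  0.0038]]
shard [array([ 0.0713, -0.0498]), array([ 0.0737, -0.0744]), array([ 0.0104, -0.0769]), array([ 0.0075, -0.0616])]
shard [array([ 0.0491, -0.1068]), array([ 0.0753, -0.1328]), array([ 0.0323, -0.1699]), array([ 0.0162, -0.1532])]
shard [array([ 0.0002, -0.0608]), array([-0.0186, -0.0859]), array([-0.0655, -0.0515]), array([-0.0548, -0.0341])]
shard [array([-0.0105, -0.1351]), array([-0.015 , -0.1579]), array([-0.0677, -0.1589]), array([-0.0578, -0.119 ])]
mat [ 0.4876 -0.3793] -0.024722714451828075 [[ 0.0003  0.0001]
 [-0.0005  0.0006]
 [-0.0011 -0.0009]
 [ 0.0012  0.0002]]
rib [ 0.4876 -0.3719] -0.04674091945801744 [[ 0.0007  0.0009]
 [-0.001  -0.0007]
 [ 0.     -0.0006]
 [ 0.0002  0.0004]]
foot [ 0.4879 -0.3725] -0.05036735661489096 [[ 0.0011  0.0005]
 [-0.0007 -0.0001]
 [-0.0011 -0.0008]
 [ 0.0007  0.0004]]
mill [ 0.6076 -0.4202] [ 0.1453 -0.505 ]
eg [0.734  0.1227] [0.1593 0.0524]
eg [0.4312 0.2446] [-0.162   0.1104]
timer [ 0.6894 -0.1417] [ 0.1691 -0.2156]
can [ 0.7304 -0.008 ] [ 0.1822 -0.0764]
poach [0.3938 0.0299] [-0.1552 -0.1074]
1.65 [145.4882  38.4513]
1.65 [ 44.7059 404.4817]
1.75 [124.4822  34.3512]
1.75 [ 23.3178 399.6883]
1.85 [104.5566  30.9749]
1.85 [  3.1484 395.2481]
1.95 [85.9628 28.3608]
1.95 [-15.5478 391.2165]
0.1 [[-0.8957  0.4446 -0.0007]
 [ 0.4446  0.8957 -0.0016]
 [-0.0001 -0.0017 -1.    ]]
```

{"name": "jog_arm", "arguments": {
  "rows": "0 0 -6 0 0 0 -1; -5.1 -2.85 0 0 0 0 -1; -5.1 -2.85 0 0 0 0 -1; -5.1 -2.85 0 0 0 0 -1; -5.1 -2.85 0 0 0 0 -1"
}}

```text
time: 0.72
position: [0.4218, 0.3875, 0.2822]
tool_rot: [-0.717, -3.058, 0.001]
ft_force: [-0.0, -0.0, -0.9]
grip_width: 1.0
grip_force: 0.0
```

{"name": "jog_arm", "arguments": {
  "rows": "-5.1 -2.85 0 0 0 0 -1; -5.1 -2.85 0 0 0 0 -1; -5.1 -2.85 0 0 0 0 -1; -5.1 -2.85 0 0 0 0 -1; -5.1 -2.85 0 0 0 0 -1"
}}

```text
time: 1.35
position: [0.5867, 0.1468, 0.2822]
tool_rot: [-0.717, -3.058, 0.0]
ft_force: [0.9, 0.8, 0.2]
grip_width: 1.0
grip_force: 0.0
```

```bash
cat >> h.py <<'E'
ST=np.array([0.5675,0.1037]);TH=-0.2038
def st(x,y):
    c,s=np.cos(TH),np.sin(TH);return ST+np.array([[c,-s],[s,c]])@[x,y]
def need(p,yang=None):
    s=ctrl.get_state();M=R.from_rotvec(s['tool_rot']).as_matrix();d=M.T@(np.array(p)-s['position'])*100
    out='t %.2f pos %s need tool cm %s f %s'%(s['time'],np.round(s['position'],4),np.round(d,2),np.round(s['ft_force'],1))
    if yang is not None: # desired: z down, y at angle yang
        D=np.array([[np.sin(yang),np.cos(yang),0],[-np.cos(yang),np.sin(yang),0],[0,0,-1.]])
        D[:,0]=np.cross(D[:,1],D[:,2]); out+=' turn %s'%np.round(R.from_matrix(M.T@D).as_rotvec(),3)
    print(out,'j',np.round(s['joint_positions'],2),'w %.3f g %.1f'%(s['grip_width'],s['grip_force']))
E
python3 -c "
from h import *
need([.488,-.372,.28],np.pi/2-.048)"
```

```text
t 1.35 pos [0.5867 0.1468 0.2822] need tool cm [-14.21 -50.86   0.22] f [0.9 0.8 0.2] turn [-0.    -0.    -0.412] j [-0.52  0.2   0.28  1.49 -0.06  1.46  0.87] w 1.000 g 0.0
```

{"name": "jog_arm", "arguments": {
  "rows": "-1.3 -5.9 0 0 0 0 -1; -1.3 -5.9 0 0 0 0 -1; -1.3 -5.9 0 0 0 0 -1; -1.3 -5.9 0 0 0 0 -1; -1.3 -5.9 0 0 0 0 -1"
}}

```text
time: 1.98
position: [0.5122, -0.1465, 0.2823]
tool_rot: [-0.717, -3.058, -0.0]
ft_force: [0.4, -0.0, -0.4]
grip_width: 0.995
grip_force: 0.0
```

{"name": "jog_arm", "arguments": {
  "rows": "-1.3 -5.9 0 0 0 0 -1; -1.3 -5.9 0 0 0 -0.137 -1; 0 0 0 0 0 -0.137 -1; 0 0 0 0 0 -0.137 -1; 0 0 0 0 0 0 -1"
}}

```text
time: 2.6
position: [0.4837, -0.262, 0.2821]
tool_rot: [-0.081, -3.14, -0.001]
ft_force: [-0.6, -0.1, 0.6]
grip_width: 0.999
grip_force: 0.0
```

```bash
python3 -c "
from h import *
need([.488,-.372,.14],np.pi/2-.048);snap('wrist','w0')
for x,y in [(.055,.013),(.055,-.013),(-.055,-.013),(-.055,.013)]:
  print(proj('w0',[.4877+x+.048*y,-.372+y-.048*x,.084]))"
```

```text
t 2.60 pos [ 0.4837 -0.262   0.2821] need tool cm [ -1.   -10.97  14.21] f [-0.6 -0.1  0.6] turn [ 0.    -0.001 -0.004] j [-0.1   0.08  0.59  1.63 -0.05  1.44  2.01] w 0.999 g 0.0
[186.04013154 247.99822874]
[161.97783359 248.06251169]
[152.8836357  144.48441419]
[178.80638922 144.40331868]
```

View pics/w0.png

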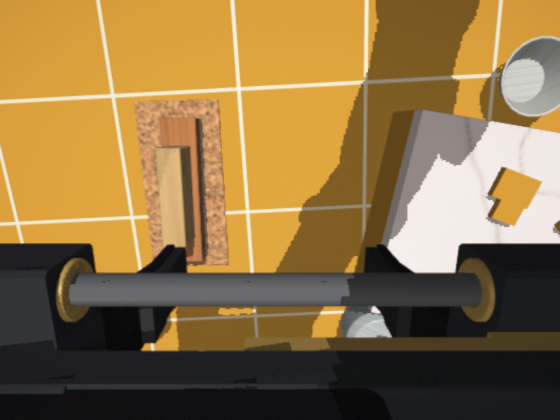

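{"name": "jog_arm", "arguments": {
  "rows": "-0.5 -4 0 0 0 0 -1; -0.5 -4 3 0 0 0 -1; 0 -3 4 0 0 -0.004 -1; 0 0 5 0 0 0 -1; 0 0 0 0 0 0 -1"
}}

```text
time: 3.28
position: [0.4862, -0.3702, 0.1585]
tool_rot: [-0.075, -3.133, -0.007]
ft_force: [0.3, 0.3, 0.3]
grip_width: 0.999
grip_force: 0.0
```

```bash
python3 -c "
from h import *
need([.488,-.372,.054],np.pi/2-.048);snap('wrist','w1')
for x,y in [(.055,.013),(.055,-.013),(-.055,-.013),(-.055,.013)]:
  print(proj('w1',[.4877+x+.048*y,-.372+y-.048*x,.084]))"
```

```text
t 3.27 pos [ 0.4862 -0.3702  0.1585] need tool cm [-0.27 -0.21 10.45] f [0.3 0.3 0.3] turn [ 0.004 -0.008  0.   ] j [ 0.08  0.32  0.65  1.65 -0.2   1.25  2.29] w 0.999 g 0.0
[290.1237974  296.32565343]
[254.81258493 296.35170124]
[252.61217233 144.31318241]
[291.95352923 144.33519226]
```

View pics/w1.png

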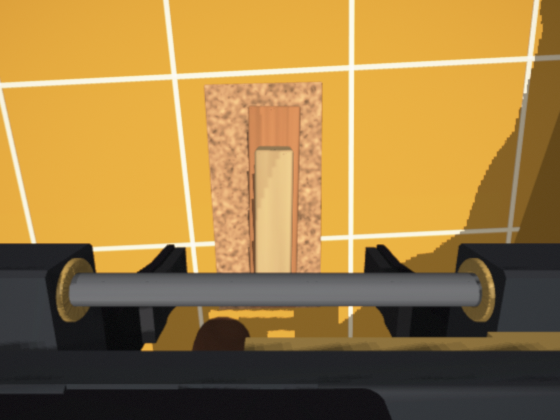

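{"name": "jog_arm", "arguments": {
  "rows": "-0.3 -0.2 5 0 -0.008 0 -1; 0 0 4 0 0 0 -1; 0 0 1.4 0 0 0 -1; 0 0 0 0 0 0 -1; 0 0 0 0 0 0 1",
  "force": 45
}}

```text
time: 3.95
position: [0.4934, -0.3755, 0.0611]
tool_rot: [0.071, 3.129, -0.003]
ft_force: [-0.2, 0.6, 0.8]
grip_width: 0.948
grip_force: 0.0
```

{"name": "jog_arm", "arguments": {
  "rows": "0 0 0 0 0 0 1; 0 0 0 0 0 0 1; 0 0 0 0 0 0 1; 0 0 0 0 0 0 1"
}}

```text
time: 4.45
position: [0.4918, -0.3745, 0.0586]
tool_rot: [0.072, 3.133, -0.0]
ft_force: [-0.5, -0.3, -1.0]
grip_width: 0.515
grip_force: 0.0
```

```bash
python3 -c "
from h import *
need([.488,-.372,.2],np.pi/2-.048);print(st(.003,-.205))"
```

```text
t 4.45 pos [ 0.4918 -0.3745  0.0586] need tool cm [  0.28   0.24 -14.14] f [-0.5 -0.3 -1. ] turn [0.    0.008 0.002] j [ 0.11  0.43  0.61  1.74 -0.28  1.06  2.35] w 0.515 g 0.0
[ 0.52894752 -0.09766461]
```

{"name": "jog_arm", "arguments": {
  "rows": "0.2 0.2 0.4 0 0.008 0 1; 0 0 0 0 0 0 1; 0 0 0 0 0 0 1; 0 0 0 0 0 0 1; 0 0 0 0 0 0 1"
}}

```text
time: 5.08
position: [0.4898, -0.3724, 0.0543]
tool_rot: [-0.072, -3.14, -0.0]
ft_force: [0.0, -0.1, -1.9]
grip_width: 0.293
grip_force: 45.0
```

```bash
python3 -c "
from h import *
need([*st(.003,-.205),.25],np.pi/2+TH)"
```

```text
t 5.08 pos [ 0.4898 -0.3724  0.0543] need tool cm [ -2.64  27.62 -19.56] f [ 0.  -0.1 -1.9] turn [ 0.    -0.     0.158] j [ 0.11  0.43  0.61  1.74 -0.28  1.05  2.35] w 0.293 g 45.0
```

{"name": "jog_arm", "arguments": {
  "rows": "0 0 -2 0 0 0 1; 0 0 -5 0 0 0 1; 0 0 -6 0 0 0 1; -0.5 5 -2 0 0 0 1; -0.5 5 -1 0 0 0 1"
}}

```text
time: 5.7
position: [0.5052, -0.2733, 0.2181]
tool_rot: [0.076, 3.136, -0.002]
ft_force: [0.8, 0.7, -2.2]
grip_width: 0.296
grip_force: 45.0
```

{"name": "jog_arm", "arguments": {
  "rows": "-0.5 5 0 0 0 0 1; -0.5 5 0 0 0 0 1; -0.5 4 0 0 0 0.08 1; 0 3 0 0 0 0.078 1; 0 0 0 0 0 0 1"
}}

```text
time: 6.32
position: [0.5304, -0.101, 0.2159]
tool_rot: [0.312, 3.124, 0.002]
ft_force: [-0.3, 1.0, -2.2]
grip_width: 0.297
grip_force: 45.0
```

```bash
python3 -c "
from h import *
need([*st(.003,-.205),.145],np.pi/2+TH)"
```

```text
t 6.33 pos [ 0.5304 -0.101   0.2159] need tool cm [0.22 0.29 7.09] f [-0.3  1.  -2.2] turn [0.002 0.002 0.005] j [-0.33  0.09  0.5   1.75 -0.05  1.31  1.55] w 0.297 g 45.0
```

{"name": "jog_arm", "arguments": {
  "rows": "0.2 0 3 0 0 0.005 1; 0 0 2 0 0 0 1; 0 0 1.5 0 0 0 1; 0 0 0 0 0 0 1; 0 0 0 0 0 0 1"
}}

```text
time: 6.95
position: [0.5284, -0.1042, 0.1506]
tool_rot: [0.328, 3.123, -0.0]
ft_force: [-0.1, -0.3, -2.5]
grip_width: 0.296
grip_force: 45.0
```

```bash
python3 -c "
from h import *
need([*st(.003,-.205),.142],np.pi/2+TH);snap('scene','s1');a=cv2.imread('pics/s1.png');cv2.imwrite('pics/s1c.png',cv2.resize(a[120:320,180:440],None,fx=3,fy=3))"
```

```text
t 6.95 pos [ 0.5284 -0.1042  0.1506] need tool cm [0.08 0.65 0.86] f [-0.1 -0.3 -2.5] turn [ 0.     0.002 -0.005] j [-0.32  0.14  0.5   1.84 -0.07  1.18  1.57] w 0.296 g 45.0
```

View pics/s1c.png

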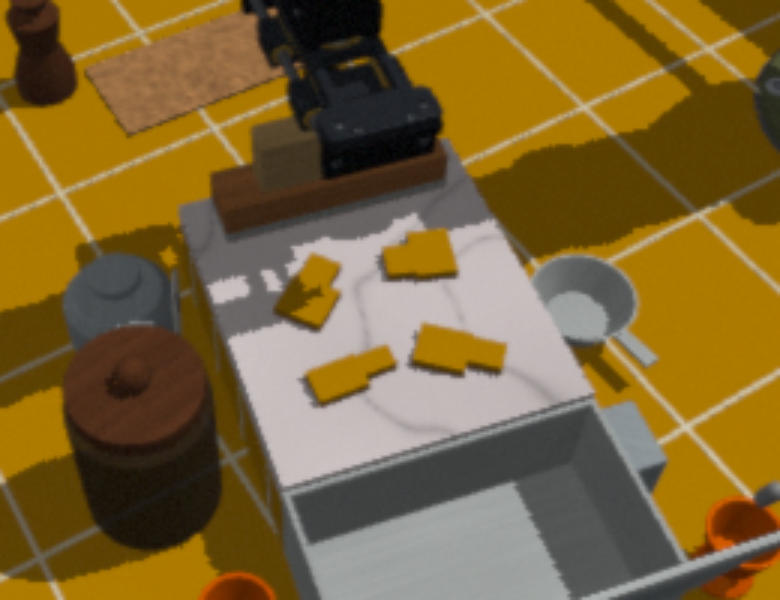

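{"name": "jog_arm", "arguments": {
  "rows": "0 0 0.7 0 0 0 1; 0 0 0.1 0 0 -0.005 1; 0 0 0 0 0 0 1; 0 0 0 0 0 0 1"
}}

```text
time: 7.5
position: [0.5278, -0.1037, 0.1417]
tool_rot: [0.319, 3.125, 0.0]
ft_force: [0.2, 0.1, -1.7]
grip_width: 0.295
grip_force: 45.0
```

```bash
python3 -c "
from h import *
need([*st(.003,-.205),.142],np.pi/2+TH)"
```

```text
t 7.50 pos [ 0.5278 -0.1037  0.1417] need tool cm [ 0.01  0.61 -0.03] f [ 0.2  0.1 -1.7] turn [0. 0. 0.] j [-0.32  0.14  0.5   1.85 -0.08  1.16  1.58] w 0.295 g 45.0
```

{"name": "jog_arm", "arguments": {
  "rows": "0 1 0 0 0 0 1; 0 1 0 0 0 0 1; 0 1 0 0 0 0 1; 0 1 0 0 0 0 1; 0 1 0 0 0 0 1"
}}

```text
time: 8.12
position: [0.538, -0.054, 0.1416]
tool_rot: [0.319, 3.125, -0.0]
ft_force: [-0.1, -0.4, -2.3]
grip_width: 0.295
grip_force: 45.0
```

{"name": "jog_arm", "arguments": {
  "rows": "0 1 0 0 0 0 1; 0 1 0 0 0 0 1; 0 1 0 0 0 0 1; 0 1 0 0 0 0 1; 0 1 0 0 0 0 1"
}}

```text
time: 8.75
position: [0.5481, -0.0052, 0.1415]
tool_rot: [0.32, 3.125, -0.0]
ft_force: [0.3, -0.2, -2.7]
grip_width: 0.293
grip_force: 45.0
```

{"name": "jog_arm", "arguments": {
  "rows": "0 1 0 0 0 0 1; 0 1 0 0 0 0 1; 0 1 0 0 0 0 1; 0 0.7 0 0 0 0 1; 0 0 0 0 0 0 1"
}}

```text
time: 9.38
position: [0.5556, 0.0315, 0.1415]
tool_rot: [0.318, 3.125, 0.001]
ft_force: [0.1, 0.2, -3.0]
grip_width: 0.295
grip_force: 45.0
```

```bash
python3 -c "
from h import *
need([*st(.003,-.02),.142],np.pi/2+TH);snap('scene','s2');a=cv2.imread('pics/s2.png');cv2.imwrite('pics/s2c.png',cv2.resize(a[150:350,200:460],None,fx=3,fy=3))"
```

```text
t 9.38 pos [0.5556 0.0315 0.1415] need tool cm [-0.01  5.32 -0.05] f [ 0.1  0.2 -3. ] turn [ 0.    -0.     0.001] j [-0.47  0.18  0.41  1.8  -0.08  1.17  1.33] w 0.295 g 45.0
```

View pics/s2c.png

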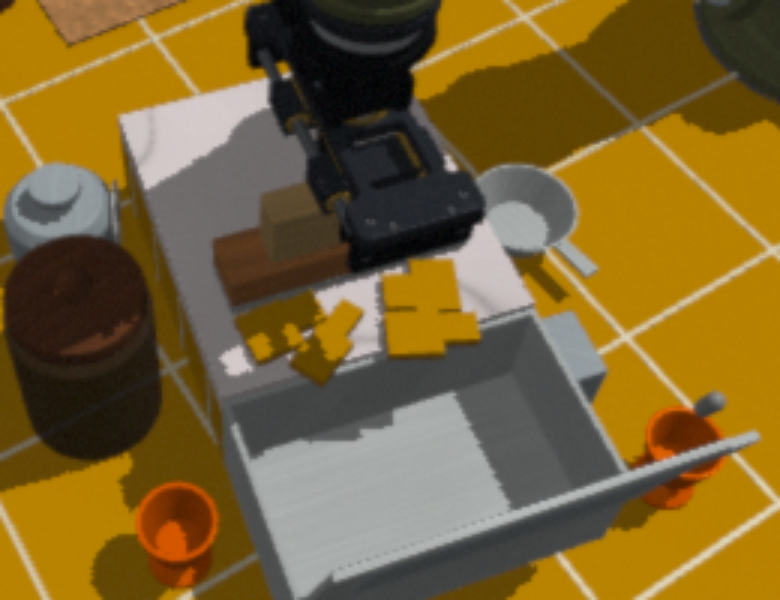

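{"name": "jog_arm", "arguments": {
  "rows": "0 1 0 0 0 0 1; 0 1 0 0 0 0 1; 0 1 0 0 0 0 1; 0 1 0 0 0 0 1; 0 1 0 0 0 0 1"
}}

```text
time: 10.05
position: [0.5658, 0.0804, 0.1416]
tool_rot: [0.319, 3.125, 0.0]
ft_force: [0.3, -0.6, -1.9]
grip_width: 0.299
grip_force: 45.0
```

{"name": "jog_arm", "arguments": {
  "rows": "0 1 0 0 0 0 1; 0 1 0 0 0 0 1; 0 0.8 0 0 0 0 1; 0 0 0 0 0 0 1; 0 0 0 0 0 0 1"
}}

```text
time: 10.68
position: [0.5712, 0.1064, 0.1415]
tool_rot: [0.32, 3.125, -0.001]
ft_force: [0.5, -0.0, -2.5]
grip_width: 0.294
grip_force: 45.0
```

```bash
python3 -c "
from h import *
need([*st(.003,0),.142],np.pi/2+TH);snap('scene','s3');a=cv2.imread('pics/s3.png');cv2.imwrite('pics/s3c.png',cv2.resize(a[150:350,200:460],None,fx=3,fy=3))"
```

```text
t 10.68 pos [0.5712 0.1064 0.1415] need tool cm [ 0.01 -0.34 -0.05] f [ 0.5 -0.  -2.5] turn [-0.  0. -0.] j [-0.54  0.23  0.36  1.74 -0.09  1.18  1.21] w 0.294 g 45.0
```

View pics/s3c.png

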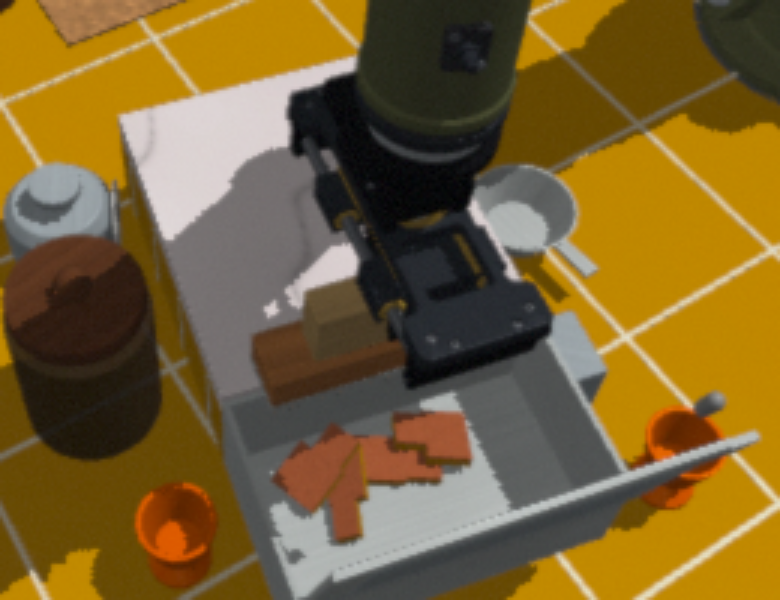

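{"name": "jog_arm", "arguments": {
  "rows": "0 0 -2 0 0 0 1; 0 -1 -4 0 0 0 1; 0 -5 0 0 0 0 1; 0 -5.5 0 0 0 0 1; 0 -5.5 0 0 0 0 1"
}}

```text
time: 11.35
position: [0.5363, -0.0618, 0.2019]
tool_rot: [0.32, 3.124, 0.0]
ft_force: [0.3, 0.2, -2.9]
grip_width: 0.294
grip_force: 45.0
```

{"name": "jog_arm", "arguments": {
  "rows": "0 -5.5 0 0 0 0 1; 0 -5.5 0 0 0 0 1; 0 -5.5 0 0 0 0 1; 0 -5.5 0 0 0 0 1; 0 0 0 0 0 0 1"
}}

```text
time: 11.98
position: [0.4891, -0.2818, 0.2021]
tool_rot: [0.336, 3.124, -0.005]
ft_force: [1.1, 0.9, -2.8]
grip_width: 0.29
grip_force: 45.0
```

```bash
python3 -c "
from h import *
need([.489,-.379,.056],np.pi/2-.03)"
```

```text
t 11.97 pos [ 0.4891 -0.2818  0.2021] need tool cm [-2.05 -9.45 14.64] f [ 1.1  0.9 -2.8] turn [-0.003  0.    -0.185] j [-0.12  0.17  0.66  1.72 -0.1   1.29  1.92] w 0.290 g 45.0
```

{"name": "jog_arm", "arguments": {
  "rows": "-1 -4.5 0 0 0 -0.06 1; -1 -4.9 2 0 0 -0.06 1; 0 0 4 0 0 -0.065 1; 0 0 4 0 0 0 1; 0 0 0 0 0 0 1"
}}

```text
time: 12.6
position: [0.4939, -0.3687, 0.0982]
tool_rot: [-0.029, -3.135, -0.007]
ft_force: [-0.4, 0.0, -2.2]
grip_width: 0.293
grip_force: 45.0
```

```bash
python3 -c "
from h import *
need([.489,-.379,.056],np.pi/2-.03)"
```

```text
t 12.60 pos [ 0.4939 -0.3687  0.0982] need tool cm [ 0.44 -1.06  4.22] f [-0.4  0.  -2.2] turn [ 0.004 -0.006  0.011] j [ 0.07  0.4   0.65  1.7  -0.26  1.14  2.35] w 0.293 g 45.0
```

{"name": "jog_arm", "arguments": {
  "rows": "0.4 -1 1.5 0.004 -0.006 0.01 1; 0 0 1.5 0 0 0 1; 0 0 0.6 0 0 0 1; 0 0 0 0 0 0 1; 0 0 0 0 0 0 1"
}}

```text
time: 13.22
position: [0.4924, -0.3812, 0.0661]
tool_rot: [0.044, 3.134, -0.007]
ft_force: [-0.1, 0.7, -2.7]
grip_width: 0.299
grip_force: 45.0
```

```bash
python3 -c "
from h import *
need([.489,-.379,.0545],np.pi/2-.03)"
```

```text
t 13.22 pos [ 0.4924 -0.3812  0.0661] need tool cm [0.35 0.21 1.15] f [-0.1  0.7 -2.7] turn [-0.004  0.007  0.002] j [ 0.1   0.43  0.64  1.73 -0.29  1.07  2.38] w 0.299 g 45.0
```

{"name": "jog_arm", "arguments": {
  "rows": "0 0 0.6 -0.004 0.007 0 1; 0 0 0.4 0 0 0 1; 0 0 0.1 0 0 0 1; 0 0 0 0 0 0 1; 0 0 0 0 0 0 1"
}}

```text
time: 13.85
position: [0.4919, -0.3812, 0.0547]
tool_rot: [-0.045, -3.141, 0.0]
ft_force: [-0.7, 0.3, -1.2]
grip_width: 0.293
grip_force: 45.0
```

```bash
python3 -c "
from h import *
need([.489,-.379,.0543],np.pi/2-.03)"
```

```text
t 13.85 pos [ 0.4919 -0.3812  0.0547] need tool cm [0.3  0.21 0.04] f [-0.7  0.3 -1.2] turn [-0.    -0.001  0.001] j [ 0.11  0.45  0.64  1.73 -0.3   1.06  2.39] w 0.293 g 45.0
```

Release and lift straight up.

{"name": "jog_arm", "arguments": {
  "rows": "0 0 0.05 0 0 0 1; 0 0 0 0 0 0 -1; 0 0 0 0 0 0 -1; 0 0 0 0 0 0 -1; 0 0 0 0 0 0 -1"
}}

```text
time: 14.48
position: [0.492, -0.3812, 0.0542]
tool_rot: [-0.045, -3.141, 0.0]
ft_force: [0.9, -0.3, -0.1]
grip_width: 0.663
grip_force: 0.0
```

{"name": "jog_arm", "arguments": {
  "rows": "0 0 0 0 0 0 -1; 0 0 0 0 0 0 -1; 0 0 0 0 0 0 -1; 0 0 -3 0 0 0 -1; 0 0 -5 0 0 0 -1"
}}

```text
time: 15.1
position: [0.4908, -0.38, 0.1331]
tool_rot: [-0.045, -3.136, -0.003]
ft_force: [1.1, 0.3, -0.6]
grip_width: 0.998
grip_force: 0.0
```

{"name": "jog_arm", "arguments": {
  "rows": "0 0 -5 0 0 0 -1; 0 0 -5 0 0 0 -1; 0 0 -5 0 0 0 -1; 0 0 -5 0 0 0 -1; 0 0 0 0 0 0 -1"
}}

```text
time: 15.72
position: [0.4932, -0.3829, 0.3388]
tool_rot: [0.046, 3.135, -0.007]
ft_force: [0.1, -0.5, -0.7]
grip_width: 0.997
grip_force: 0.0
```

```bash
python3 -c "
from h import *
need([*st(0,.25),.38],np.pi/2+TH);snap('top','t4');a=cv2.imread('pics/t4.png');cv2.imwrite('pics/t4c.png',cv2.resize(a[120:300,90:430],None,fx=2.35,fy=2.35))"
```

```text
t 15.72 pos [ 0.4932 -0.3829  0.3388] need tool cm [-10.38  73.45  -4.37] f [ 0.1 -0.5 -0.7] turn [-0.004  0.006  0.175] j [ 0.06  0.27  0.71  1.35 -0.18  1.57  2.29] w 0.997 g 0.0
```

View pics/t4c.png

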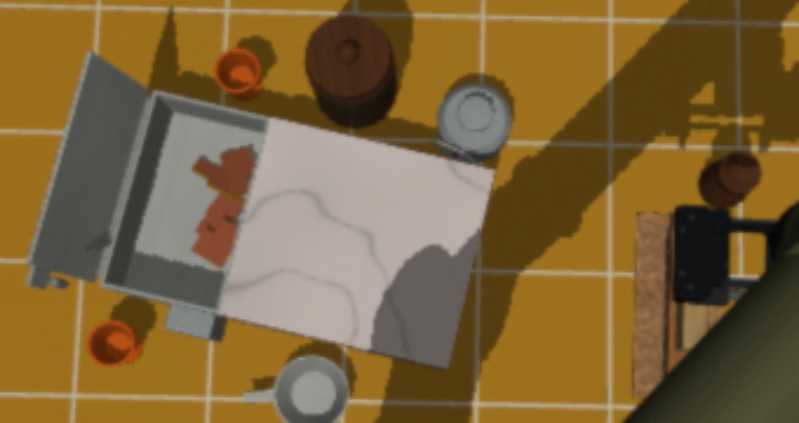

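{"name": "jog_arm", "arguments": {
  "rows": "-0.7 5.4 0 0 0 0 1; -0.7 5.4 0 0 0 0 1; -0.7 5.4 0 0 0 0 1; -0.7 5.4 0 0 0 0 1; -0.7 5.4 0 0 0 0 1",
  "force": 30
}}

```text
time: 16.4
position: [0.5342, -0.1101, 0.3323]
tool_rot: [-0.044, -3.138, -0.001]
ft_force: [0.7, -0.6, -0.2]
grip_width: 0.52
grip_force: 0.0
```

{"name": "jog_arm", "arguments": {
  "rows": "-0.8 5.4 0 0 0 0 1; -0.8 5.4 0 0 0 0 1; -0.8 5.4 0 0 0 0 1; -0.8 5.4 0 0 0 0 1; -0.8 5.4 0 0 0 0 1"
}}

```text
time: 17.02
position: [0.582, 0.1581, 0.3321]
tool_rot: [-0.045, -3.138, 0.001]
ft_force: [0.3, 0.7, 0.1]
grip_width: 0.022
grip_force: 0.0
```

{"name": "jog_arm", "arguments": {
  "rows": "-0.8 5.4 0 0 0 0 1; -0.8 5.4 0 0 0 0 1; -0.8 5.4 0 0 0 0.08 1; 0 0 0 0 0 0.09 1; 0 0 0 0 0 0 1"
}}

```text
time: 17.65
position: [0.6107, 0.318, 0.3315]
tool_rot: [-0.309, -3.123, 0.004]
ft_force: [0.4, -0.9, 0.7]
grip_width: 0.007
grip_force: 0.0
```

```bash
python3 -c "
from h import *
need([*st(0,.225),.195],np.pi/2+TH)"
```

```text
t 17.65 pos [0.6107 0.318  0.3315] need tool cm [-0.16  0.68 13.65] f [ 0.4 -0.9  0.7] turn [-0.003 -0.003  0.007] j [-0.72  0.39  0.29  1.16 -0.11  1.61  0.92] w 0.007 g 0.0
```

{"name": "jog_arm", "arguments": {
  "rows": "0 0.7 3 0 0 0 1; 0 0 5 0 0 0 1; 0 0 4 0 0 0 1; 0 0 1.6 0 0 0 1; 0 0 0 0 0 0 1"
}}

```text
time: 18.27
position: [0.6123, 0.3237, 0.1974]
tool_rot: [-0.312, -3.124, 0.002]
ft_force: [0.5, -1.0, 0.3]
grip_width: 0.007
grip_force: 0.0
```

```bash
python3 -c "
from h import *
need([*st(0,.155),.195],np.pi/2+TH)"
```

```text
t 18.27 pos [0.6123 0.3237 0.1974] need tool cm [-0.04 -6.95  0.24] f [ 0.5 -1.   0.3] turn [-0.001 -0.002  0.005] j [-0.72  0.43  0.28  1.37 -0.12  1.36  0.93] w 0.007 g 0.0
```

{"name": "jog_arm", "arguments": {
  "rows": "0 -1.5 0.3 0 0 0 1; 0 -1.5 0 0 0 0 1; 0 -1.5 0 0 0 0 1; 0 -1.5 0 0 0 0 1; 0 -1 0 0 0 0 1"
}}

```text
time: 18.9
position: [0.5989, 0.2554, 0.1959]
tool_rot: [0.312, 3.126, 0.002]
ft_force: [1.0, 2.1, 1.9]
grip_width: 0.003
grip_force: 1.1
```

```bash
python3 -c "
from h import *
need([*st(0,.155),.195],np.pi/2+TH);snap('scene','s5')"
```

```text
t 18.90 pos [0.5989 0.2554 0.1959] need tool cm [0.   0.01 0.09] f [1.  2.1 1.9] turn [0.002 0.    0.005] j [-0.68  0.34  0.3   1.5  -0.1   1.32  1.  ] w 0.003 g 1.1
```

{"name": "jog_arm", "arguments": {
  "rows": "0 -1.5 0 0 0 0 1; 0 -1.5 0.2 0 0 0 1; 0 -1.4 0.4 0 0 0 1; 0 -1.4 0.6 0 0 0 1; 0 -1.2 0.8 0 0 0 1"
}}

```text
time: 19.58
position: [0.5848, 0.1857, 0.1745]
tool_rot: [-0.313, -3.125, 0.001]
ft_force: [0.8, 0.7, 1.6]
grip_width: 0.004
grip_force: 0.9
```

{"name": "jog_arm", "arguments": {
  "rows": "0 -1.2 0.9 0 0 0 1; 0 -1 1.1 0 0 0 1; 0 -1 1.2 0 0 0 1; 0 -0.5 0.9 0 0 0 1; 0 -0.4 0.9 0 0 0 1"
}}

```text
time: 20.2
position: [0.5766, 0.1466, 0.1242]
tool_rot: [-0.312, -3.125, 0.001]
ft_force: [0.5, -0.9, 2.4]
grip_width: 0.004
grip_force: 0.6
```

```bash
python3 -c "
from h import *
need([*st(0,.036),.09],np.pi/2+TH)"
```

```text
t 20.20 pos [0.5766 0.1466 0.1242] need tool cm [ 0.02 -0.78  3.42] f [ 0.5 -0.9  2.4] turn [-0.001 -0.001  0.005] j [-0.58  0.28  0.34  1.73 -0.1   1.16  1.16] w 0.004 g 0.6
```

{"name": "jog_arm", "arguments": {
  "rows": "0 -0.4 0.8 0 0 0 1; 0 -0.4 0.8 0 0 0 1; 0 -0.2 0.6 0 0 0 1; 0 0 0.4 0 0 0 1; 0 0 0.4 0 0 0 1"
}}

```text
time: 20.82
position: [0.5748, 0.1371, 0.096]
tool_rot: [-0.312, -3.125, 0.0]
ft_force: [-2.4, -1.0, 5.8]
grip_width: 0.004
grip_force: 2.6
```

{"name": "jog_arm", "arguments": {
  "rows": "0 0 0.3 0 0 0 1; 0 0 0.2 0 0 0 1; 0 0 0.2 0 0 0 1; 0 0 0 0 0 0 1; 0 0 0 0 0 0 1"
}}

```text
time: 21.45
position: [0.5748, 0.137, 0.0902]
tool_rot: [-0.312, -3.125, -0.0]
ft_force: [-5.5, -1.6, 15.0]
grip_width: 0.005
grip_force: 7.6
```

```bash
python3 -c "
from h import *
need([*st(0,.036),.09],np.pi/2+TH)"
```

```text
t 21.45 pos [0.5748 0.137  0.0902] need tool cm [0.04 0.19 0.02] f [-5.5 -1.6 15. ] turn [ 0.    -0.001  0.005] j [-0.57  0.3   0.34  1.77 -0.11  1.09  1.18] w 0.005 g 7.6
```

{"name": "jog_arm", "arguments": {
  "rows": "0 0 0.2 0 0 0 1; 0 0 0 0 0 0 1; 0 0 0 0 0 0 1"
}}

```text
time: 21.82
position: [0.5748, 0.1369, 0.0901]
tool_rot: [-0.312, -3.125, -0.001]
ft_force: [-10.1, -4.5, 26.5]
grip_width: 0.003
grip_force: 12.5
```

```bash
python3 -c "
from h import *
need([*st(0,.036),.09],np.pi/2+TH)"
```

```text
t 21.82 pos [0.5748 0.1369 0.0901] need tool cm [0.04 0.2  0.01] f [-10.1  -4.5  26.5] turn [ 0.001 -0.001  0.005] j [-0.57  0.3   0.34  1.77 -0.11  1.09  1.18] w 0.003 g 12.5
```

{"name": "jog_arm", "arguments": {
  "rows": "0 0 -0.4 0 0 0 1; 0 0 -1 0 0 0 1; 0 0 0 0 0 0 1; 0 0 1 0 0 0 1; 0 0 0 0 0 0 1"
}}

```text
time: 22.45
position: [0.5753, 0.1376, 0.0904]
tool_rot: [0.312, 3.126, 0.001]
ft_force: [0.1, -0.3, 7.0]
grip_width: 0.004
grip_force: 3.6
```

{"name": "jog_arm", "arguments": {
  "rows": "0 0 -1 0 0 0 1; 0 0 -5 0 0 0 1; 0 0 -5 0 0 0 1; 0 0 -5 0 0 0 1; 0 0 0 0 0 0 1"
}}

```text
time: 23.08
position: [0.5771, 0.1377, 0.2544]
tool_rot: [0.311, 3.12, 0.005]
ft_force: [-0.4, 0.4, -0.5]
grip_width: 0.007
grip_force: 0.0
```

```bash
python3 -c "
from h import *
need([*st(0,.036),.09],np.pi/2+TH);a=snap('top','t6')['img'];snap('scene','s6')
print([np.round(proj('t6',[.4877+x-.002,-.381+y,.084]),1) for x,y in [(.055,.013),(-.055,-.013)]])
b=a[200:300,340:420].astype(int)
# rib: bright, low saturation wood pixels
m=(b[...,2]>120)&(b[...,0]>70)&(b[...,0]<140)&(b[...,2]-b[...,0]<75)
ys,xs=np.nonzero(m); print(len(xs), 340+np.median(xs),200+np.median(ys),np.percentile(xs,[5,95])+340,np.percentile(ys,[5,95])+200)
o=cv2.imread('pics/t0.png')[200:300,340:420].astype(int);m=(o[...,2]>120)&(o[...,0]>70)&(o[...,0]<140)&(o[...,2]-o[...,0]<75)
ys,xs=np.nonzero(m); print(len(xs), 340+np.median(xs),200+np.median(ys))
"
```

```text
t 23.07 pos [0.5771 0.1377 0.2544] need tool cm [3.500e-01 1.000e-02 1.644e+01] f [-0.4  0.4 -0.5] turn [0.004 0.006 0.005] j [-0.59  0.18  0.35  1.57 -0.07  1.39  1.15] w 0.007 g 0.0
[array([380.6, 226.7]), array([391.3, 270.6])]
839 386.0 250.0 [349. 406.] [218. 294.]
691 378.0 259.0
```

{"name": "jog_arm", "arguments": {
  "rows": "0 0 5 0 0 0 1; 0 0 5 0 0 0 1; 0 0 4 0 0 0 1; 0 0 1.6 0 0 0 1; 0 0 0 0 0 0 1"
}}

```text
time: 23.8
position: [0.574, 0.1371, 0.0931]
tool_rot: [-0.312, -3.123, 0.002]
ft_force: [-0.0, 0.4, 0.4]
grip_width: 0.007
grip_force: 0.0
```

{"name": "jog_arm", "arguments": {
  "rows": "0 0 0.1 0 0 0 1; 0 0 0 0 0 0 1; 0 0 0 0 0 0 1"
}}

```text
time: 24.18
position: [0.5749, 0.1375, 0.0933]
tool_rot: [-0.312, -3.126, -0.0]
ft_force: [-0.1, -1.0, 0.5]
grip_width: 0.005
grip_force: 0.0
```

{"name": "jog_arm", "arguments": {
  "rows": "0 0 -3 0 0 0 1; 0 0 -5 0 0 0 1; 0 0 -5 0 0 0 1; 0 0 0 0 0 0 1; 0 0 0 0 0 0 1"
}}

```text
time: 24.8
position: [0.5746, 0.1374, 0.2227]
tool_rot: [-0.312, -3.125, -0.0]
ft_force: [-0.0, 0.3, 0.0]
grip_width: 0.001
grip_force: 0.0
```

```bash
python3 -c "
from h import *
need([*st(0,.036),.09]);print(ticket.close_job())"
```

```text
t 24.80 pos [0.5746 0.1374 0.2227] need tool cm [-1.000e-02  1.600e-01  1.327e+01] f [-0.   0.3  0. ] j [-0.59  0.2   0.35  1.62 -0.07  1.34  1.15] w 0.001 g 0.0
the job is handed in; nothing more can be done
None
```

I handed the job in at about 25 s: all four shards are in the tin, the scraper is released on its mat, and the lid is pressed to its stop and was still down when I probed it again; no verdict came back.

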